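# Release the ratchet stop and load the next carton

## Robot

A 6-joint arm with a two-finger parallel gripper is mounted at the origin on a cart in front of the work surface, level with it; the furniture and walls round the work are solid. World frame = base frame: x ahead of the robot, y to its left, z up, the work surface at z = 0. Lengths are in m, angles in rad, forces in N, time in s.
With the tool pointing down it reaches from about 0.375 to 0.9 m from the base axis. Payload 3.1 kg.
Tool frame: the origin (TCP) lies at the very end of the fingers, on their centre line; the grasp point (between the pads) lies 19 mm behind it (manip.pinch_z is the distance from the TCP to the grasp point, in m); z points along the fingers, y is the direction in which the jaws open and shut (so a half turn about z gives the same grasp; the last joint's range is limited). The gripper opens to 85 mm and grips with 20 to 120 N. Pads are 22 mm wide; open, the fingers measure 114 mm over their backs; the gripper's body (76 mm by 85 mm) begins 54 mm behind the grasp point. The pads swing forward as they close: fully open they stand 13 mm farther back than shut.
Start: joints at [1.089, 0.527, 1.433, -0, 1.181, -0.178], TCP at [0.186, 0.597, 0.2] pointing down, gripper open.
Joint ranges: [-3.08, 3.08], [-0.75, 2.2], [0.22, 2.44], [-1.43, 4.57], [0, 2.65], [-2.85, 2.85]. Speed limits (rad/s): [2.79, 2.79, 3.14, 3.14, 3.14, 3.14].

## Interface

Orientations are given as a unit quaternion [x, y, z, w].
In Python, from station import manip gives the robot as it stands.
- The arm moves only by the tool drive_tool, never from a script. Its argument "increments" is a list of rows, each a list of 7 numbers: the closure in counts, from 0 (fully open) to 255 (shut), then the shift along the tool's x, y, z in cm, then the turn, a rotation vector about the tool's x, y, z in rad. A call has 1 to 20 rows; each row is the pose to reach, as a shift and turn from the pose commanded when the call began, along the tool's axes at that moment; what a row does not reach only later rows make up. A row lasts 1/10 s, in which the tool goes at most 50 mm and 8.59 degrees, less where a joint would pass 70% of its speed; a pose out of reach is approached as far as the arm can. A call with a gripper value outside its range is refused whole. The fingers move at their own pace and stop on an object; "force" is the grip in N (left out, the last holds). Time passes only in rows, so rows that repeat a pose let the fingers close. It gives the time, the measured TCP pose, the force and the opening at its end, in the units of the state.
- manip.sense(): the state, without advancing time (a new reading comes with each control period).
- manip.snapshot(name): name is "scene" or "side" or "wrist"; returns the picture (384x512x3 uint8, red, green, blue); there is no depth.
- manip.camera_model(name): a dict with "mtx" (3x3 intrinsics, pixels), "k1" (the pictures are not rectified: a ray, as slopes to the right and down, at radius r is drawn at 1 + k1 r^2 times it, then the intrinsics apply), "cam_to_world" (4x4, takes a point from camera to world coordinates). Camera axes: x right, y down, z forward; pixel columns grow to the right and rows downward; lengths in m; the calibration is good to about 2 mm. A picture is of the moment at which its call begins: read the wrist's pose just before it. camera_model takes no time and is no camera call; for the wrist camera it gives the pose at the moment of the call.
- manip.sign_off(): hands the job in, once; it reports no verdict.
The state is a dict: "t": time; "q": joint angles; "qd": joint speeds; "tau": joint torques, N m; "tcp_pos": TCP position; "tool_rot": TCP orientation; "force": force on the tool from outside, world axes, zero at the start; "ft_torque": the same for the moment, N m; "finger_gap": opening from 0.0 (shut) to 1.0 (fully open).
Only numpy, scipy, OpenCV 4.12 (cv2) and the standard library are available. Lean on these libraries where they do the work, as an engineer would, in place of code of your own. Each camera call takes 0.05 s, during which the arm holds its last target. There are 200 camera calls.

## Task

Make room in the carton lane and load the next carton: press the orange release on the blue ratchet stop and, keeping it pressed, push the stop back along its toothed bar, away from the row of cartons, all the way to the end of its travel. Then slide the waiting white-and-orange carton across the worktop straight into the gap between the row and the stop, until its end is against the back fence, standing squarely. Only press and push with the fingertips: lift nothing, keep the cartons upright, and do not disturb the two cartons already in the row or the other things on the worktop.

Things in the scene. Friction and masses are not known exactly. Their poses are not given: they have to be found in the camera images.
- lane: Fixed carton lane, open to the robot and without a lip. Origin on the worktop; x points to the back fence, y along the bar towards the row of cartons, z up. Aluminium fence 50 mm high, front face at x = 36 mm; aluminium end plate 75 mm high, inner face at y = 100 mm. The row fills y = 32 to 99 mm. Black end blocks 74 mm high behind the fence at x = 41 to 83, y = 105 to 125 and -150 to -130 mm.
- bar_end (a point): Point on the axis of the toothed steel bar, at the inner face of the end block that the stop is pushed to: lane x = 62, y = -130, z = 57 mm. The bar (12 x 14 mm) runs from here along lane +y, behind the fence; its teeth, 8 mm apart, are on its underside. When the stop is fully back its head stands 4 mm short of this block
- stop (a joint): Slide of the blue stop on the bar, m: 0 = at the row; grows along lane -y, away from the row; 0.110 = end of travel, fully back. Starts at 0.004 to 0.024. With the release up the ratchet lets it move only towards the row (clicking), and up to 8 mm away until a tooth catches; with the release held down it slides both ways with 2 N of friction. It stays where it is left.
- release (a joint): Orange spring release on the stop's head, m: 0 = up, 0.009 = fully pressed, straight down. Beyond 0.005 the pawl is clear of the teeth. It takes 2 N to start and 5 N to bottom out, and springs up when let go (it may rest up to 0.005 down where the pawl sits on a tooth).
- release_pad (a point): Centre of the top of the orange pad, 32 mm (lane x) by 36 mm (lane y); 90 mm above the worktop when up, 81 mm pressed. It moves with the stop. On its lane -y side stands the stop's blue thumb wall, 40 mm wide, 6 mm thick, its face 21.5 mm from the pad's centre, its top at 108 mm: a fingertip pressing the pad pushes this wall to move the stop. Open above and on the other sides.
- stop_plate (a point): Point on the face of the stop's blue plate that looks at the row, 39 mm above the worktop, mid-depth. The plate is 5 mm thick and spans lane x = -34 to 34 mm, z = 3 to 75 mm. With the stop fully back this face is at lane y = -80 mm and the gap to the row is 112 mm.
- waiting_carton: White-and-orange carton, 60 x 30 x 78 mm (x, y, z), about 30 g, standing loose in front of the lane, centre at lane x = -100 to -90, y = -45 to -5 mm, in line with the gap once the stop is back. Origin at the centre of its underside; its x points to the fence, off by up to 0.15 rad. With its far end on the fence its centre is at lane x = 6 mm.
- row_carton_a: Pale-blue and dark-blue carton, 50 x 32 x 82 mm, standing loose in the row next to the end plate; origin at the centre of its underside. Leave it.
- row_carton_b: Pale-blue and dark-blue carton, 50 x 34 x 80 mm, standing loose in the row next to the stop; origin at the centre of its underside. Leave it.
- vial_a: Loose screw-cap vial, white cap, 36 mm wide and 56 mm high, standing to the right; origin under its centre. Leave it.
- vial_b: Loose screw-cap vial, blue cap, 31 mm wide and 67 mm high, standing to the right; origin under its centre. Leave it.
- vial_21: Loose screw-cap vial, blue cap, 28 mm wide and 59 mm high, standing to the left; origin under its centre. Leave it.
- pocket_scale: Loose closed black pocket scale, 126 x 68 x 23 mm, to the left; origin under its centre. Leave it.
Not all that is in view belongs to the job. Leave any green or pink look-alike of the row_carton_a alone.

How it is judged:
By the outcome, as a careful person would: the job done as asked, in the order asked, and still so for the second after the job is handed in, with the robot touching nothing.
It also fails if it takes over 51 s, if anything falls off the work surface, if the arm or the gripper's body presses on something with over 40 N, if the wrist force passes 120 N, or if a joint passes its speed limit or range.

## Working session

There is one attempt and no reset: what is moved stays moved. The work goes in short steps, Python scripts to look and compute and a tool call to move; the robot and the scene stay as the last step left them, time stands still between calls to the robot, and variables do not carry over. Pictures are saved under pics/ and viewed, about 8 in all and at most 12, crops included, and the job is handed in when it is done.

Besides the shell and the picture viewer there is one more tool, called after "Call:" as name(argument=value, ...), one argument or row to a line, values as JSON. drive_tool: Moves the arm, as the interface text tells. Its arguments: {"type":"object","properties":{"increments":{"type":"array","items":{"type":"array","items":{"type":"number"}}},"force":{"type":"number"}},"required":["increments"]}

```bash
mkdir -p pics; ls; cat > h.py <<'E'
import numpy as np, cv2
from station import manip
def snap(n,f):
    m=manip.camera_model(n); im=manip.snapshot(n); cv2.imwrite('pics/'+f,im[...,::-1]); return im,m
def dist(m): return np.array([m['k1'],0,0,0],float)
def ray(m,uv):
    K=np.array(m['mtx'],float); T=np.array(m['cam_to_world'])
    p=cv2.undistortPoints(np.array(uv,float).reshape(-1,1,2),K,dist(m)).reshape(-1,2)
    d=np.c_[p,np.ones(len(p))]@T[:3,:3].T
    return T[:3,3],d
def onz(m,uv,z):
    o,d=ray(m,uv); z=np.broadcast_to(z,len(d)); return o+d*((z-o[2])/d[:,2])[:,None]
def proj(m,P):
    T=np.linalg.inv(np.array(m['cam_to_world'])); c=np.atleast_2d(P)@T[:3,:3].T+T[:3,3]
    s=c[:,:2]/c[:,2:]; s=s*(1+m['k1']*(s**2).sum(1))[:,None]; K=np.array(m['mtx'])
    return s*[K[0,0],K[1,1]]+K[:2,2]
E
python3 - <<'E'
from h import *
print(manip.sense())
a,m=snap('scene','s0.png'); b,n=snap('side','d0.png')
print(m,n)
E
```

```text
pics
{'t': 0.0, 'q': array([ 1.08952217e+00,  5.28450396e-01,  1.43390887e+00,  1.01971973e-05,
        1.18142467e+00, -1.78499747e-01]), 'qd': array([-1.53547751e-03, -4.30946563e-05, -1.80982657e-04,  1.07416400e-03,
       -1.35849805e-03,  1.86413320e-03]), 'tau': array([-7.36849711e-05, -4.42339075e+01, -1.78027743e+01, -1.75529685e-04,
        8.21525522e-03, -1.25207117e-05]), 'tcp_pos': array([0.18595107, 0.59586491, 0.19854131]), 'tool_rot': array([ 1.50811446e-01,  9.88561939e-01, -1.03503814e-03, -3.59379125e-04]), 'force': array([ 0.65073602,  0.45979956, -0.48377077]), 'ft_torque': array([-0.05341357, -0.03553594, -0.00804102]), 'finger_gap': 0.9993898977661531}
{'mtx': array([[427.79294297,   0.        , 256.35542794],
       [  0.        , 427.79294297, 201.0175877 ],
       [  0.        ,   0.        ,   1.        ]]), 'k1': 0.04826554795935413, 'cam_to_world': array([[ 0.65112047, -0.5253251 ,  0.54779164, -0.20046927],
       [-0.7588664 , -0.46278511,  0.4582049 , -0.65648907],
       [ 0.01280327, -0.71404726, -0.69998042,  1.08047545],
       [ 0.        ,  0.        ,  0.        ,  1.        ]])} {'mtx': array([[357.39385714,   0.        , 261.55810084],
       [  0.        , 357.39385714, 187.46294464],
       [  0.        ,   0.        ,   1.        ]]), 'k1': -0.07937538808780062, 'cam_to_world': array([[-0.99910879, -0.03188463,  0.02765862,  0.51184881],
       [-0.04123084,  0.59694809, -0.80121969,  0.97800643],
       [ 0.00903583, -0.80164602, -0.59773072,  0.86038852],
       [ 0.        ,  0.        ,  0.        ,  1.        ]])}
```

View pics/s0.png

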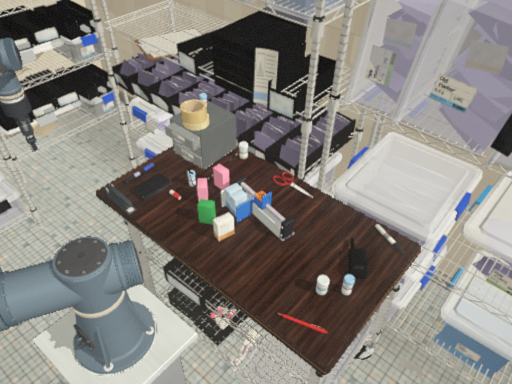

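View pics/d0.png

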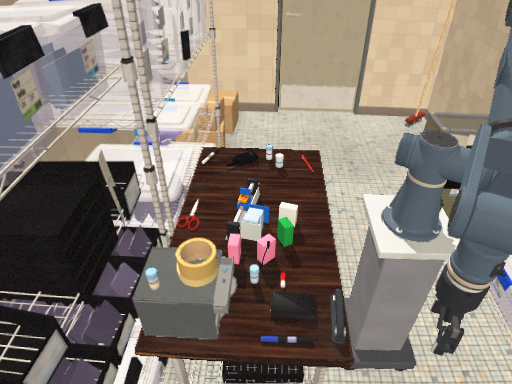

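The scene picture shows the lane around (245,205), the white carton at (223,227) and a green look-alike at (206,211). The side picture shows the lane around (245,215). I'll enlarge both.

```bash
python3 - <<'E'
import cv2,numpy as np
a=cv2.imread('pics/s0.png')[155:247,185:305]; b=cv2.imread('pics/d0.png')[170:262,220:310]
f=lambda x:cv2.resize(x,None,fx=6,fy=6,interpolation=cv2.INTER_CUBIC)
cv2.imwrite('pics/c1.png',f(a)); cv2.imwrite('pics/c2.png',f(b))
E
```

```text
(no output)
```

View pics/c1.png

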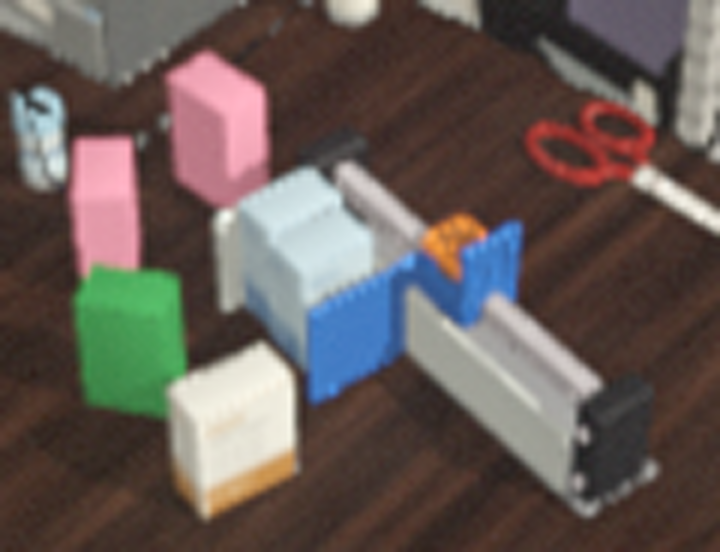

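View pics/c2.png

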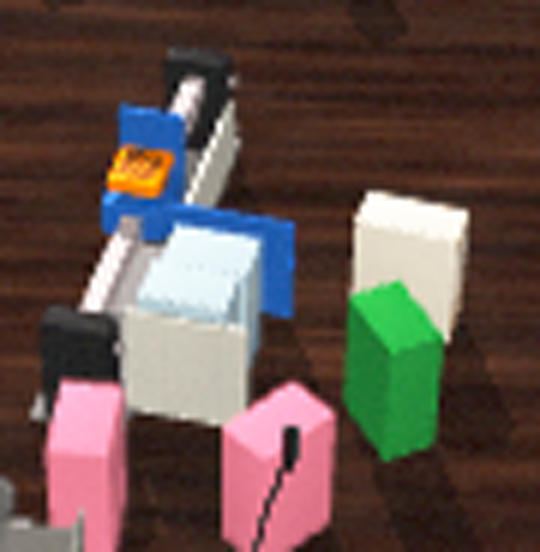

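Scene crop: the plate's front edge is at (310,308)–(312,400), the wall top at (465,250)–(521,225), the −y block's top at (587,418) and (653,388), and the carton's top corners at (170,388), (262,343) and (297,375). Side crop: the plate corner is at (294,222), the pad at (142,168), and the +y block's corners at (42,318) and (117,322).

```bash
cat > fit.py <<'E'
from h import *
from scipy.optimize import least_squares
ms,md=manip.camera_model('scene'),manip.camera_model('side')
fs=lambda u,v:(185+u/6-.4,155+v/6-.4); fd=lambda u,v:(220+u/6-.4,170+v/6-.4)
# kind L=lane fixed, S=stop(y rel. plate face), W=carton
obs=[(ms,fs(587,418),'L',(41,-150,74)),(ms,fs(653,388),'L',(83,-150,74)),
(ms,fs(310,308),'S',(-34,-2.5,75)),(ms,fs(310,400),'S',(-34,-2.5,3)),
(ms,fs(521,225),'S',(82,-43,108)),(ms,fs(465,250),'S',(42,-43,108)),
(ms,fs(170,388),'W',(-30,15,78)),(ms,fs(262,343),'W',(30,15,78)),(ms,fs(297,375),'W',(30,-15,78)),(ms,fs(207,518),'W',(-30,-15,0)),(ms,fs(297,470),'W',(30,-15,0)),
(md,fd(42,318),'L',(83,125,74)),(md,fd(117,322),'L',(41,125,74)),(md,fd(232,70),'L',(41,-130,74)),
(md,fd(294,222),'S',(-34,-2,75)),(md,fd(290,317),'S',(-34,-2,3)),
(md,fd(121,104),'S',(82,-43,108)),(md,fd(186,119),'S',(42,-43,108)),(md,fd(142,168),'S',(62,-18.5,90)),(ms,fs(455,232),'S',(62,-18.5,90)),
(md,fd(367,192),'W',(30,-15,78)),(md,fd(468,208),'W',(-30,-15,78)),(md,fd(463,243),'W',(-30,15,78))]
R=lambda a:np.array([[np.cos(a),-np.sin(a),0],[np.sin(a),np.cos(a),0],[0,0,1]])
def world(p,k,P):
    P=np.array(P)/1000.
    if k=='S': P=P+[0,.03-p[3],0]
    if k=='W': P=R(p[6])@P+[p[4],p[5],0]
    return R(p[2])@P+[p[0],p[1],0]
def res(p): return np.concatenate([proj(m,world(p,k,P))[0]-uv for m,uv,k,P in obs])
best=min((least_squares(res,[.5,.1,a,.014,-.095,-.025,0],loss='soft_l1') for a in (-1,0,1)),key=lambda r:r.cost)
p=best.x; print('lane',p[:3],'stop',p[3],'carton lane',p[4:])
r=res(p).reshape(-1,2)
for o,e in zip(obs,r): print(o[2],o[3],e.round(1))
for n,k,P in [('pad','S',(62,-18.5,90)),('carton','W',(0,0,78)),('plate','S',(0,0,39))]: print(n,world(p,k,P).round(4))
E
python3 fit.py
```

```text
lane [ 0.55040498  0.01937741 -0.19897465] stop 0.017820039460613203 carton lane [-0.09710188 -0.01076286 -0.0230134 ]
L (41, -150, 74) [1.5 1.2]
L (83, -150, 74) [0.4 0.3]
S (-34, -2.5, 75) [-1.  1.]
S (-34, -2.5, 3) [-0.5  0.5]
S (82, -43, 108) [-0.9 -0.2]
S (42, -43, 108) [-1.   0.7]
W (-30, 15, 78) [-0.3  0.4]
W (30, 15, 78) [-0. -0.]
W (30, -15, 78) [-0.6  0. ]
W (-30, -15, 0) [-0.1  0.3]
W (30, -15, 0) [-0.1  0.2]
L (83, 125, 74) [-1.   0.9]
L (41, 125, 74) [-1.   2.4]
L (41, -130, 74) [-0.7 -0.3]
S (-34, -2, 75) [0.1 0.4]
S (-34, -2, 3) [0.3 0.2]
S (82, -43, 108) [-0.4  0.4]
S (42, -43, 108) [-0.3 -0.4]
S (62, -18.5, 90) [-0.3 -1.2]
S (62, -18.5, 90) [0.7 1. ]
W (30, -15, 78) [-0.3 -0.2]
W (-30, -15, 78) [-0.2  0.1]
W (-30, 15, 78) [-1.  -0.4]
pad [0.6099 0.0009 0.09  ]
carton [0.4531 0.028  0.078 ]
plate [0.5528 0.0313 0.039 ]
```

```bash
cat >> h.py <<'E'
from scipy.spatial.transform import Rotation as Ro
LX,LY,A=0.5504,0.0194,-0.199   # lane pose
def l2w(x,y,z): c,s=np.cos(A),np.sin(A); return np.array([LX+c*x-s*y,LY+s*x+c*y,z])
def w2l(P): c,s=np.cos(A),np.sin(A); d=np.array(P)-[LX,LY,0]; return np.array([c*d[0]+s*d[1],-s*d[0]+c*d[1],d[2]])
def plan(*tg):
    "print increments for lane targets (m), tool y aligned with lane y"
    s=manip.sense(); R=Ro.from_quat(s['tool_rot'])
    Rt=Ro.from_matrix(np.c_[[-np.cos(A),-np.sin(A),0],[-np.sin(A),np.cos(A),0],[0,0,-1]])
    print('t',s['t'],'tcp lane mm',(1000*w2l(s['tcp_pos'])).round(1),'F',s['force'].round(1),'gap',round(s['finger_gap'],2))
    for t in tg: print(t,'shift cm',(R.inv().apply(l2w(*t)-s['tcp_pos'])*100).round(2),'turn',(R.inv()*Rt).as_rotvec().round(3))
E
python3 - <<'E'
from h import *
m=manip.camera_model('scene');n=manip.camera_model('side')
print('green base',onz(m,[(199,220),(213,223)],0), 'lane',[w2l(x).round(3) for x in onz(m,[(199,220),(213,223)],0)])
print('greybox top @0.12',onz(m,[(205,130),(237,118)],.12),'tape',onz(n,[(196,260)],.2))
plan((.062,-.006,.25))
E
```

```text
green base [[0.44380917 0.13813704 0.        ]
 [0.46553047 0.09213888 0.        ]] lane [array([-0.128,  0.095,  0.   ]), array([-0.098,  0.055,  0.   ])]
greybox top @0.12 [[0.71653289 0.37410787 0.12      ]
 [0.85888675 0.33790697 0.12      ]] tape [[0.68971578 0.39668665 0.2       ]]
t 0.1 tcp lane mm [-471.2  493.1  198.6] F [-1.  -1.2 -0.7] gap 0.99
(0.062, -0.006, 0.25) shift cm [-58.2  -44.13  -5.07] turn [-0.002 -0.    -0.104]
```

Call:
drive_tool(
  increments=[
    [255, -12, -9, -5, 0, 0, -0.1],
    [255, -58.2, -44.1, -5, 0, 0, -0.104],
    [255, -58.2, -44.1, -5, 0, 0, -0.104],
    [255, -58.2, -44.1, -5, 0, 0, -0.104],
    [255, -58.2, -44.1, -5, 0, 0, -0.104],
    [255, -58.2, -44.1, -5, 0, 0, -0.104],
    [255, -58.2, -44.1, -5, 0, 0, -0.104],
    [255, -58.2, -44.1, -5, 0, 0, -0.104],
    [255, -58.2, -44.1, -5, 0, 0, -0.104],
    [255, -58.2, -44.1, -5, 0, 0, -0.104],
    [255, -58.2, -44.1, -5, 0, 0, -0.104],
    [255, -58.2, -44.1, -5, 0, 0, -0.104],
    [255, -58.2, -44.1, -5, 0, 0, -0.104],
    [255, -58.2, -44.1, -5, 0, 0, -0.104],
    [255, -58.2, -44.1, -5, 0, 0, -0.104],
    [255, -58.2, -44.1, -5, 0, 0, -0.104],
    [255, -58.2, -44.1, -5, 0, 0, -0.104],
    [255, -58.2, -44.1, -5, 0, 0, -0.104],
  ],
)

```text
t: 1.9
tcp_pos: [0.6091, 0.0031, 0.2489]
tool_rot: [0.099, 0.995, 0.0, -0.001]
force: [0.6, 0.4, -0.0]
finger_gap: -0.005
```

```bash
python3 - <<'E'
from h import *
plan((.062,-.006,.12))
im,m=snap('wrist','w1.png'); print(m)
E
```

```text
t 1.9 tcp lane mm [ 60.7  -4.4 248.9] F [ 0.6  0.4 -0. ] gap -0.0
(0.062, -0.006, 0.12) shift cm [-0.16 -0.17 12.89] turn [ 0.    -0.002  0.001]
{'mtx': array([[296.09316532,   0.        , 249.60915618],
       [  0.        , 296.09316532, 192.56902107],
       [  0.        ,   0.        ,   1.        ]]), 'k1': -0.061156362936635365, 'cam_to_world': array([[ 1.96452198e-01,  9.28843353e-01,  3.14096418e-01,
         5.28065279e-01],
       [ 9.80513089e-01, -1.86356301e-01, -6.21724380e-02,
         1.87435433e-02],
       [ 7.85390939e-04,  3.20189561e-01, -9.47353170e-01,
         4.23383977e-01],
       [ 0.00000000e+00,  0.00000000e+00,  0.00000000e+00,
         1.00000000e+00]])}
```

View pics/w1.png

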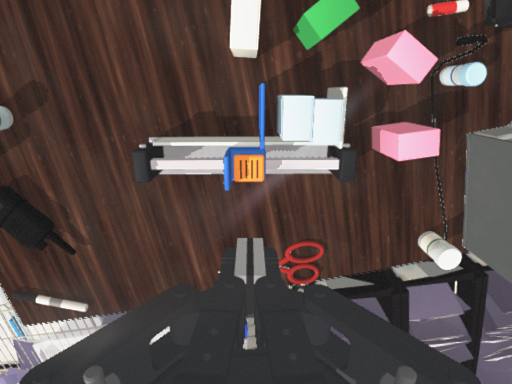

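The wrist view shows the pad at (249,167), the stop plate from (262,85) to (262,148), the wall at (227,170), the block tops at (142,163) and (346,163), and the waiting carton at (245,25).

```bash
python3 - <<'E'
from h import *
m=manip.camera_model('wrist')
f=lambda n,uv,z: print(n,[(1000*w2l(q)).round(1).tolist() for q in onz(m,uv,z)])
f('pad c',[(249,167)],.089); f('pad L/R',[(234,167),(264,167)],.089)
f('wall top',[(224,152),(224,190),(230,170)],.108)
f('plate top ends',[(259.5,84),(265,84),(265,148)],.075)
f('blk- inner/outer',[(151,163),(133,163)],.074); f('blk+ inner',[(339,163),(356,163)],.074)
f('fence top front',[(150,137),(250,137.5)],.050)
f('carton near end top',[(231,52),(259,55)],.078)
f('row b/a edges',[(280,95),(312,97),(280,138)],.08)
E
```

```text
pad c [[60.1, -5.1, 89.0]]
pad L/R [[60.1, -22.5, 89.0], [60.1, 12.3, 89.0]]
wall top [[38.9, -32.0, 108.0], [82.0, -33.1, 108.0], [58.9, -26.0, 108.0]]
plate top ends [[-31.6, 6.4, 75.0], [-31.6, 12.6, 75.0], [40.4, 13.8, 75.0]]
blk- inner/outer [[58.8, -124.1, 74.0], [58.7, -146.4, 74.0]]
blk+ inner [[58.4, 104.0, 74.0], [58.3, 125.0, 74.0]]
fence top front [[30.7, -130.3, 50.0], [31.6, -4.0, 50.0]]
carton near end top [[-64.4, -24.6, 78.0], [-61.4, 5.5, 78.0]]
row b/a edges [[-19.9, 29.2, 80.0], [-18.0, 64.9, 80.0], [27.8, 30.7, 80.0]]
```

Call:
drive_tool(
  increments=[
    [255, 0, 0.1, 5, 0, 0, 0],
    [255, 0, 0.1, 10, 0, 0, 0],
    [255, 0, 0.1, 14, 0, 0, 0],
    [255, 0, 0.1, 15, 0, 0, 0],
    [255, 0, 0.1, 15.5, 0, 0, 0],
    [255, 0, 0.1, 16, 0, 0, 0],
    [255, 0, 0.1, 16.4, 0, 0, 0],
    [255, 0, 0.1, 16.8, 0, 0, 0],
    [255, 0, 0.1, 16.9, 0, 0, 0],
    [255, 0, 0.1, 16.9, 0, 0, 0],
    [255, 0, 0.1, 16.9, 0, 0, 0],
  ],
)

```text
t: 3.05
tcp_pos: [0.6108, 0.0029, 0.0809]
tool_rot: [0.099, 0.995, -0.0, 0.0]
force: [0.2, 1.5, 0.5]
finger_gap: -0.0
```

```bash
python3 - <<'E'
from h import *
plan((.062,-.11,.08))
b,n=snap('side','d1.png'); a,m=snap('scene','s1.png')
s=manip.sense(); print(s['force'],s['tcp_pos'])
x=cv2.imread('pics/d1.png')[170:255,225:290]; y=cv2.imread('pics/s1.png')[165:250,220:300]
f=lambda q:cv2.resize(q,(400,510),interpolation=cv2.INTER_CUBIC)
cv2.imwrite('pics/c3.png',np.hstack([f(x),f(y)]))
E
```

```text
t 3.05 tcp lane mm [62.5 -4.2 80.9] F [0.2 1.5 0.5] gap -0.0
(0.062, -0.11, 0.08) shift cm [  0.05 -10.58   0.09] turn [0.    0.001 0.   ]
[ 0.78852937  0.05208758 -0.18211163] [0.61074078 0.00298483 0.08078502]
```

View pics/c3.png

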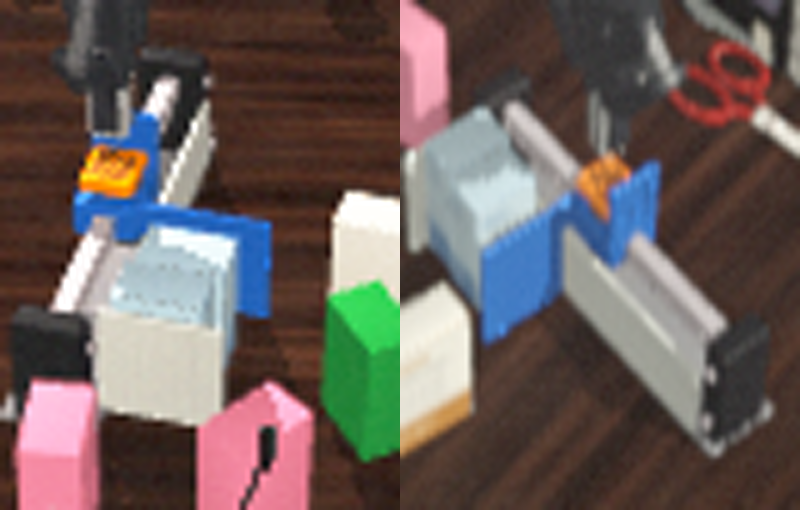

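```bash
python3 - <<'E'
from h import *
from scipy.optimize import least_squares
ms,md=manip.camera_model('scene'),manip.camera_model('side')
P=manip.sense()['tcp_pos']; print(proj(ms,P),proj(md,P))
for n,us,ud in [('tip',(220+605*1/5-80,165+152/6),(225+108/6.15,170+135/6)),('pad',(220+(605-400)/5,165+185/6),(225+115/6.15,170+172/6))]:
    g=lambda p:np.r_[proj(ms,p)[0]-us,proj(md,p)[0]-ud]
    r=least_squares(g,P); print(n,us,ud,(1000*w2l(r.x)).round(1),r.fun.round(1))
E
```

```text
[[260.77552139 195.83616898]] [[242.79320149 198.83258663]]
tip (261.0, 190.33333333333334) (242.5609756097561, 192.5) [ 62.4  -5.2 107.5] [ 0.1 -0.1  0.1  0.1]
pad (261.0, 195.83333333333334) (243.6991869918699, 198.66666666666666) [60.8 -5.7 81.7] [-0.3  0.3 -0.3 -0.2]
```

```bash
python3 - <<'E'
from h import *
old=cv2.imread('pics/d1.png').astype(int)
b,n=snap('side','d2.png'); print('diff',np.abs(old-b[...,::-1].astype(int))[170:255,225:290].max())
a,m=snap('wrist','w2.png')
print('tcp px',proj(m,manip.sense()['tcp_pos']),'pad px',proj(m,l2w(.061,-.005,.09)))
x=cv2.imread('pics/d2.png')[165:215,225:275]; y=cv2.imread('pics/w2.png')[130:384,120:374]
cv2.imwrite('pics/c4.png',np.hstack([cv2.resize(x,(400,400),interpolation=cv2.INTER_NEAREST),cv2.resize(y,(400,400))]))
E
```

```text
diff 39
tcp px [[250.38459762 226.91612731]] pad px [[249.06745524 231.53718103]]
```

View pics/c4.png

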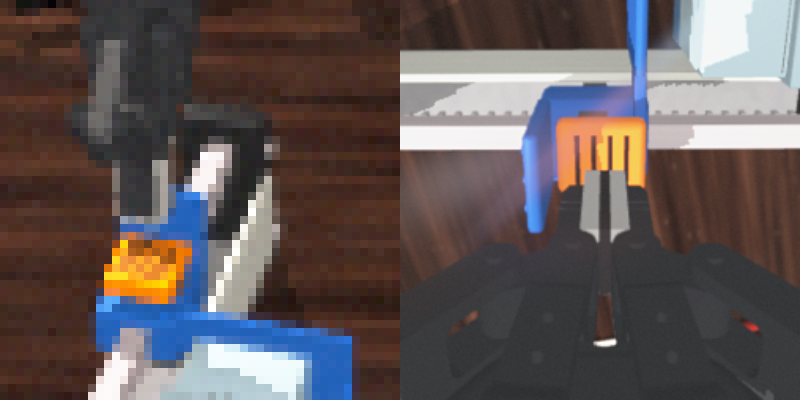

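The finger ends look about 20–26 mm short of the reported TCP in all three views: in the wrist picture they are at (250,238), where (250,227) was expected. No contact force shows either, so I'll descend in small steps and watch the force.

Call:
drive_tool(
  increments=[
    [255, 0, 0, 0.6, 0, 0, 0],
    [255, 0, 0, 1.2, 0, 0, 0],
    [255, 0, 0, 1.2, 0, 0, 0],
    [255, 0, 0, 1.2, 0, 0, 0],
  ],
)

```text
t: 3.65
tcp_pos: [0.6102, 0.0031, 0.068]
tool_rot: [0.099, 0.995, 0.0, -0.001]
force: [0.2, 0.6, -0.4]
finger_gap: 0.003
```

Call:
drive_tool(
  increments=[
    [255, 0, 0, 0.3, 0, 0, 0],
    [255, 0, 0, 0.5, 0, 0, 0],
    [255, 0, 0, 0.5, 0, 0, 0],
    [255, 0, 0, 0.5, 0, 0, 0],
  ],
)

```text
t: 4.05
tcp_pos: [0.6105, 0.0031, 0.0635]
tool_rot: [0.099, 0.995, -0.0, -0.0]
force: [0.9, 0.5, -0.1]
finger_gap: -0.002
```

Call:
drive_tool(
  increments=[
    [255, 0, 0, 0.3, 0, 0, 0],
    [255, 0, 0, 0.5, 0, 0, 0],
    [255, 0, 0, 0.5, 0, 0, 0],
    [255, 0, 0, 0.5, 0, 0, 0],
  ],
)

```text
t: 4.45
tcp_pos: [0.6105, 0.0031, 0.0584]
tool_rot: [0.099, 0.995, 0.0, -0.0]
force: [0.3, -0.3, 0.2]
finger_gap: 0.004
```

Call:
drive_tool(
  increments=[
    [255, 0, 0, 0.3, 0, 0, 0],
    [255, 0, 0, 0.3, 0, 0, 0],
    [255, 0, 0, 0.3, 0, 0, 0],
  ],
)

```text
t: 4.75
tcp_pos: [0.6105, 0.0031, 0.0554]
tool_rot: [0.099, 0.995, 0.0, -0.0]
force: [-0.3, 0.0, 0.0]
finger_gap: -0.004
```

Call:
drive_tool(
  increments=[
    [255, 0, 0, 0.3, 0, 0, 0],
    [255, 0, 0, 0.3, 0, 0, 0],
    [255, 0, 0, 0.3, 0, 0, 0],
  ],
)

```text
t: 5.05
tcp_pos: [0.6108, 0.0031, 0.0528]
tool_rot: [0.099, 0.995, 0.0, 0.0]
force: [0.0, 0.9, 3.9]
finger_gap: 0.002
```

```bash
python3 - <<'E'
from h import *
plan((.062,-.006,.05))
b,n=snap('side','d3.png'); a,m=snap('scene','s3.png'); w,_=snap('wrist','w3.png')
x=cv2.imread('pics/d3.png')[165:215,225:275]; y=cv2.imread('pics/s3.png')[165:215,235:285]; z=cv2.imread('pics/w3.png')[180:280,200:300]
cv2.imwrite('pics/c5.png',np.hstack([cv2.resize(q,(266,266),interpolation=cv2.INTER_CUBIC) for q in (x,y,z)]))
E
```

```text
t 5.05 tcp lane mm [62.4 -4.1 52.8] F [0.  0.9 3.9] gap 0.0
(0.062, -0.006, 0.05) shift cm [ 0.04 -0.19  0.28] turn [0.    0.001 0.   ]
```

View pics/c5.png

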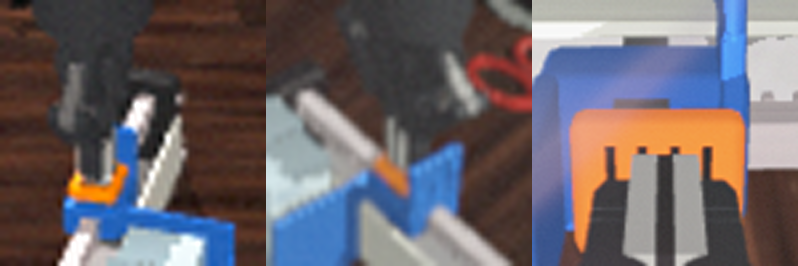

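The fingertip is on the pad, with the pad seen under the tip in all three views and 3.9 N upward. I'll press on to the bottom.

Call:
drive_tool(
  increments=[
    [255, 0, 0, 0.15, 0, 0, 0],
    [255, 0, 0, 0.3, 0, 0, 0],
    [255, 0, 0, 0.3, 0, 0, 0],
  ],
)

```text
t: 5.5
tcp_pos: [0.6108, 0.003, 0.0495]
tool_rot: [0.099, 0.995, 0.0, 0.0]
force: [0.8, 1.2, 4.4]
finger_gap: 0.002
```

Call:
drive_tool(
  increments=[
    [255, 0, 0, 0.15, 0, 0, 0],
    [255, 0, 0, 0.3, 0, 0, 0],
    [255, 0, 0, 0.3, 0, 0, 0],
  ],
)

```text
t: 5.8
tcp_pos: [0.6112, 0.003, 0.0488]
tool_rot: [0.099, 0.995, -0.0, 0.001]
force: [-2.8, 0.9, 15.1]
finger_gap: 0.001
```

Bottomed out at 15 N. I'll ease off slightly and start pushing the stop back.

Call:
drive_tool(
  increments=[
    [255, 0, 0, -0.08, 0, 0, 0],
    [255, 0, -0.5, -0.08, 0, 0, 0],
    [255, 0, -1.0, -0.08, 0, 0, 0],
    [255, 0, -1.5, -0.08, 0, 0, 0],
    [255, 0, -2.0, -0.08, 0, 0, 0],
    [255, 0, -2.5, -0.08, 0, 0, 0],
    [255, 0, -3.0, -0.08, 0, 0, 0],
    [255, 0, -3.0, -0.08, 0, 0, 0],
  ],
)

```text
t: 6.6
tcp_pos: [0.6052, -0.0268, 0.0489]
tool_rot: [0.099, 0.995, -0.0, 0.001]
force: [-2.2, -0.3, 12.7]
finger_gap: 0.001
```

Call:
drive_tool(
  increments=[
    [255, 0, -0.7, 0, 0, 0, 0],
    [255, 0, -1.4, 0, 0, 0, 0],
    [255, 0, -2.1, 0, 0, 0, 0],
    [255, 0, -2.8, 0, 0, 0, 0],
    [255, 0, -3.5, 0, 0, 0, 0],
    [255, 0, -4.2, 0, 0, 0, 0],
    [255, 0, -4.9, 0, 0, 0, 0],
    [255, 0, -5.6, 0, 0, 0, 0],
    [255, 0, -6.2, 0, 0, 0, 0],
    [255, 0, -6.2, 0, 0, 0, 0],
  ],
)

```text
t: 7.6
tcp_pos: [0.5933, -0.0873, 0.0489]
tool_rot: [0.1, 0.995, 0.0, 0.001]
force: [-1.8, 2.2, 12.6]
finger_gap: -0.001
```

```bash
python3 - <<'E'
from h import *
plan((.062,-.11,.0489))
b,n=snap('side','d4.png'); a,m=snap('scene','s4.png'); w,_=snap('wrist','w4.png')
x=cv2.imread('pics/d4.png')[160:230,210:280]; y=cv2.imread('pics/s4.png')[175:245,235:305]; z=cv2.imread('pics/w4.png')[130:270,150:290]
cv2.imwrite('pics/c6.png',np.hstack([cv2.resize(q,(266,266),interpolation=cv2.INTER_CUBIC) for q in (x,y,z)]))
E
```

```text
t 7.6 tcp lane mm [ 63.1 -96.2  48.9] F [-1.8  2.2 12.6] gap -0.0
(0.062, -0.11, 0.0489) shift cm [ 0.11 -1.38 -0.  ] turn [ 0.001  0.002 -0.001]
```

View pics/c6.png

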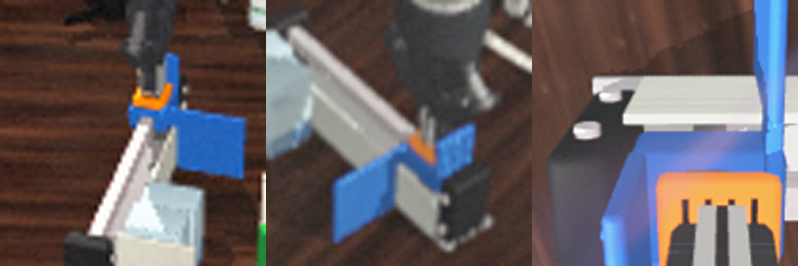

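The stop follows and is nearly at the end block. I'll keep pushing until the force rises.

Call:
drive_tool(
  increments=[
    [255, 0, -0.3, 0, 0, 0, 0],
    [255, 0, -0.6, 0, 0, 0, 0],
    [255, 0, -0.9, 0, 0, 0, 0],
    [255, 0, -0.9, 0, 0, 0, 0],
  ],
)

```text
t: 8.15
tcp_pos: [0.5922, -0.0946, 0.049]
tool_rot: [0.1, 0.995, 0.001, 0.002]
force: [1.2, 6.5, 11.2]
finger_gap: 0.0
```

Call:
drive_tool(
  increments=[
    [255, 0, -0.2, 0, 0, 0, 0],
    [255, 0, -0.4, 0, 0, 0, 0],
    [255, 0, -0.4, 0, 0, 0, 0],
  ],
)

```text
t: 8.45
tcp_pos: [0.592, -0.0958, 0.049]
tool_rot: [0.1, 0.995, 0.003, 0.002]
force: [3.6, 13.8, 12.0]
finger_gap: -0.003
```

Blocked at 14 N, which is the end of travel. I'll lift straight up with a light preload so the stop isn't dragged back.

Call:
drive_tool(
  increments=[
    [255, 0, 0.2, -0.1, 0, 0, 0],
    [255, 0, 0.2, -0.6, 0, 0, 0],
    [255, 0, 0.2, -1.2, 0, 0, 0],
    [255, 0, 0.2, -2.0, 0, 0, 0],
    [255, 0, 0.2, -4, 0, 0, 0],
    [255, 0, 0.2, -8, 0, 0, 0],
    [255, 0, 0.2, -12, 0, 0, 0],
    [255, 2, 1, -16, 0, 0, 0],
    [255, 7, 3, -18, 0, 0, 0],
    [255, 9.5, 5, -18, 0, 0, 0],
    [255, 9.5, 5, -18, 0, 0, 0],
    [255, 9.5, 5, -18, 0, 0, 0],
    [255, 9.5, 5, -18, 0, 0, 0],
  ],
)

```text
t: 9.75
tcp_pos: [0.5074, -0.0328, 0.227]
tool_rot: [0.099, 0.995, -0.0, 0.0]
force: [-0.2, 0.7, -0.1]
finger_gap: -0.003
```

```bash
python3 - <<'E'
from h import *
plan((-.165,-.011,.2),(-.165,-.011,.02))
w,m=snap('wrist','w5.png'); print(m['cam_to_world'])
E
```

```text
t 9.75 tcp lane mm [-31.9 -59.7 227. ] F [-0.2  0.7 -0.1] gap -0.0
(-0.165, -0.011, 0.2) shift cm [13.32  4.87  2.69] turn [-0.  0. -0.]
(-0.165, -0.011, 0.02) shift cm [13.32  4.88 20.69] turn [-0.  0. -0.]
[[ 1.97417219e-01  9.27864602e-01  3.16375919e-01  4.25937032e-01]
 [ 9.80319556e-01 -1.86822861e-01 -6.38027103e-02 -1.68944209e-02]
 [-9.40220511e-05  3.22745254e-01 -9.46485865e-01  4.01201870e-01]
 [ 0.00000000e+00  0.00000000e+00  0.00000000e+00  1.00000000e+00]]
```

View pics/w5.png

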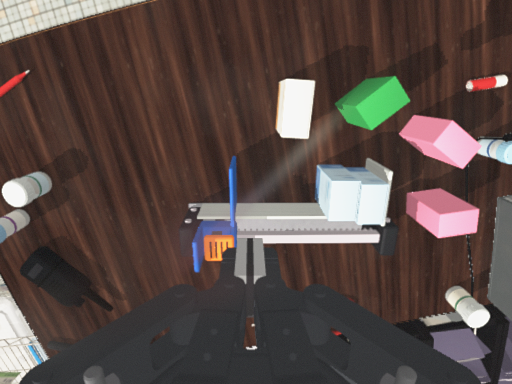

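The stop stands against the end block, with its plate at (234,158)–(236,222) and the wall at (197,245). The row is undisturbed. The carton's top corners are at (284,79), (314,81), (308,138) and (279,135).

```bash
python3 - <<'E'
from h import *
m=manip.camera_model('wrist')
L=lambda uv,z: np.array([1000*w2l(q) for q in onz(m,uv,z)]).round(1)
c=L([(284.5,79),(314,81),(308,138),(279,135)],.078); print('carton',c.tolist(),'centre',c.mean(0), 'yaw', np.arctan2(c[0,1]-c[3,1],c[0,0]-c[3,0]),np.arctan2(c[1,1]-c[2,1],c[1,0]-c[2,0]))
print('plate face top',L([(237,157),(238,222)],.075).tolist(),'plate L',L([(232,157)],.075).tolist())
print('row b',L([(317,165),(319,216)],.08).tolist(),'fence front',L([(200,220),(320,219)],.05).tolist(),'blk inner',L([(201,225)],.074).tolist(),L([(381,235)],.074).tolist(),'pad',L([(219,247)],.085).tolist())
E
```

```text
carton [[-128.0, -24.4, 78.0], [-126.3, 6.2, 78.0], [-67.4, 3.3, 78.0], [-70.5, -28.4, 78.0]] centre [-98.05  -10.825  78.   ] yaw 3.072139327594471 3.0923963882986634
plate face top [[-45.6, -74.4, 75.0], [33.9, -74.3, 75.0]] plate L [[-45.6, -80.0, 75.0]]
row b [[-37.7, 14.8, 80.0], [24.0, 21.7, 80.0]] fence front [[42.5, -124.6, 50.0], [41.2, 31.0, 50.0]] blk inner [[38.4, -119.4, 74.0]] [[52.6, 103.3, 74.0]] pad [[62.4, -97.2, 85.0]]
```

Call:
drive_tool(
  increments=[
    [255, 4, 1.6, 0, 0, 0, 0],
    [255, 8, 3.2, 0, 0, 0, 0],
    [255, 12.3, 4.9, 0, 0, 0, 0],
    [255, 12.3, 4.9, 4, 0, 0, 0],
    [255, 12.3, 4.9, 8, 0, 0, 0],
    [255, 12.3, 4.9, 12, 0, 0, 0],
    [255, 12.3, 4.9, 15, 0, 0, 0],
    [255, 12.3, 4.9, 18, 0, 0, 0],
    [255, 12.3, 4.9, 20, 0, 0, 0],
    [255, 12.3, 4.9, 21.1, 0, 0, 0],
    [255, 12.3, 4.9, 21.1, 0, 0, 0],
    [255, 12.3, 4.9, 21.1, 0, 0, 0],
  ],
)

```text
t: 11.0
tcp_pos: [0.3963, 0.0398, 0.0158]
tool_rot: [0.1, 0.995, -0.0, -0.0]
force: [1.3, 0.6, 0.3]
finger_gap: -0.0
```

```bash
python3 - <<'E'
from h import *
plan((-.155,-.0105,.015),(-.035,-.0105,.015))
w,m=snap('wrist','w6.png')
c=cv2.imread('pics/w6.png'); d=cv2.imread(snap('side','d6.png') and 'pics/d6.png')[150:270,240:360]
cv2.imwrite('pics/c7.png',np.hstack([c,cv2.resize(d,(288,384),interpolation=cv2.INTER_CUBIC)]))
E
```

```text
t 11.0 tcp lane mm [-155.1  -10.5   15.8] F [1.3 0.6 0.3] gap -0.0
(-0.155, -0.0105, 0.015) shift cm [-0.01 -0.    0.08] turn [-0.    -0.001 -0.   ]
(-0.035, -0.0105, 0.015) shift cm [-1.201e+01  1.000e-02  7.000e-02] turn [-0.    -0.001 -0.   ]
```

View pics/c7.png

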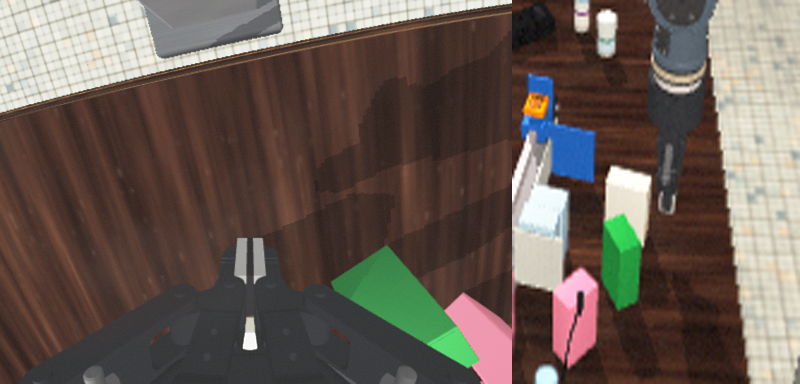

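The fingers stand clear behind the carton's near end. I'll push slowly along lane +x.

Call:
drive_tool(
  increments=[
    [255, -0.5, 0, 0, 0, 0, 0],
    [255, -1.0, 0, 0, 0, 0, 0],
    [255, -1.3, 0, 0, 0, 0, 0],
    [255, -1.6, 0, 0, 0, 0, 0],
    [255, -1.9, 0, 0, 0, 0, 0],
    [255, -2.3, 0, 0, 0, 0, 0],
    [255, -2.7, 0, 0, 0, 0, 0],
    [255, -3.1, 0, 0, 0, 0, 0],
    [255, -3.6, 0, 0, 0, 0, 0],
    [255, -4.1, 0, 0, 0, 0, 0],
    [255, -4.6, 0, 0, 0, 0, 0],
    [255, -5.1, 0, 0, 0, 0, 0],
    [255, -5.6, 0, 0, 0, 0, 0],
    [255, -6.0, 0, 0, 0, 0, 0],
    [255, -6.0, 0, 0, 0, 0, 0],
  ],
)

```text
t: 12.6
tcp_pos: [0.4555, 0.0281, 0.0163]
tool_rot: [0.099, 0.995, -0.0, 0.001]
force: [-0.9, -0.5, -0.7]
finger_gap: -0.001
```

```bash
python3 - <<'E'
from h import *
plan((-.035,-.0105,.015))
a,m=snap('scene','s7.png');b,n=snap('side','d7.png')
# white-carton check: predicted corners if upright & square with near end at TCP+t
from scipy.optimize import least_squares
hsv=cv2.cvtColor(b,cv2.COLOR_RGB2HSV)
for im,cm,nm in ((a,m,'scene'),(b,n,'side')):
    best=None
    h=cv2.cvtColor(im,cv2.COLOR_RGB2HSV); r=im.astype(int)
    mask=((h[...,1]<70)&(h[...,2]>120)&(r[...,0]>=r[...,2]+4)).astype(np.uint8)
    k,l,st,ce=cv2.connectedComponentsWithStats(mask)
    p=proj(cm,l2w(-.04,-.011,.078))[0]
    for i in range(1,k):
        if st[i,4]>30 and np.hypot(*(ce[i]-p))<25: print(nm,'expect',p.round(1),'blob',st[i],ce[i].round(1))
E
```

```text
t 12.6 tcp lane mm [-94.8 -10.2  16.3] F [-0.9 -0.5 -0.7] gap -0.0
(-0.035, -0.0105, 0.015) shift cm [-5.98 -0.03  0.14] turn [0.    0.001 0.   ]
scene expect [237.5 210.7] blob [241 182  32  37 471] [256.2 202.1]
scene expect [237.5 210.7] blob [226 206  19  29 297] [235.8 218.3]
side expect [271.8 202.9] blob [266 201  19  23 343] [274.2 211.9]
```

Call:
drive_tool(
  increments=[
    [255, -0.5, 0, 0, 0, 0, 0],
    [255, -1.0, 0, 0, 0, 0, 0],
    [255, -1.5, 0, 0, 0, 0, 0],
    [255, -2.0, 0, 0, 0, 0, 0],
    [255, -2.5, 0, 0, 0, 0, 0],
    [255, -3.0, 0, 0, 0, 0, 0],
    [255, -3.5, 0, 0, 0, 0, 0],
    [255, -4.0, 0, 0, 0, 0, 0],
    [255, -4.4, 0, 0, 0, 0, 0],
    [255, -4.7, 0, 0, 0, 0, 0],
    [255, -5.0, 0, 0, 0, 0, 0],
    [255, -5.0, 0, 0, 0, 0, 0],
  ],
)

```text
t: 13.9
tcp_pos: [0.5041, 0.0184, 0.0163]
tool_rot: [0.099, 0.995, -0.0, 0.0]
force: [-0.2, -0.3, -0.0]
finger_gap: -0.002
```

Call:
drive_tool(
  increments=[
    [255, -0.2, 0, 0, 0, 0, 0],
    [255, -0.4, 0, 0, 0, 0, 0],
    [255, -0.6, 0, 0, 0, 0, 0],
    [255, -0.6, 0, 0, 0, 0, 0],
  ],
)

```text
t: 14.3
tcp_pos: [0.5098, 0.0172, 0.0164]
tool_rot: [0.099, 0.995, -0.0, 0.0]
force: [0.5, 0.2, 0.1]
finger_gap: -0.003
```

TCP is at lane x ≈ −39 with no fence contact yet, so I'll creep on in small steps.

Call:
drive_tool(
  increments=[
    [255, -0.15, 0, 0, 0, 0, 0],
    [255, -0.3, 0, 0, 0, 0, 0],
    [255, -0.3, 0, 0, 0, 0, 0],
  ],
)

```text
t: 14.6
tcp_pos: [0.5127, 0.0166, 0.0163]
tool_rot: [0.099, 0.995, -0.0, 0.0]
force: [0.3, 0.4, -1.5]
finger_gap: -0.002
```

Call:
drive_tool(
  increments=[
    [255, -0.15, 0, 0, 0, 0, 0],
    [255, -0.3, 0, 0, 0, 0, 0],
    [255, -0.3, 0, 0, 0, 0, 0],
  ],
)

```text
t: 14.9
tcp_pos: [0.5146, 0.0162, 0.0163]
tool_rot: [0.099, 0.995, 0.0, -0.001]
force: [-1.6, 0.2, 1.8]
finger_gap: -0.001
```

Call:
drive_tool(
  increments=[
    [255, -0.1, 0, 0, 0, 0, 0],
    [255, -0.2, 0, 0, 0, 0, 0],
    [255, -0.2, 0, 0, 0, 0, 0],
  ],
)

```text
t: 15.2
tcp_pos: [0.5144, 0.0163, 0.0161]
tool_rot: [0.099, 0.995, 0.0, -0.003]
force: [-5.8, 0.2, 2.8]
finger_gap: 0.0
```

Fence contact at −5.8 N with TCP at lane x ≈ −34, as expected. I'll back straight off, lift and check.

Call:
drive_tool(
  increments=[
    [255, 0.3, 0, 0, 0, 0, 0],
    [255, 0.8, 0, 0, 0, 0, 0],
    [255, 2, 0, 0, 0, 0, 0],
    [255, 5, 0, 0, 0, 0, 0],
    [255, 8, 0, 0, 0, 0, 0],
    [255, 8, 0, -5, 0, 0, 0],
    [255, 8, 0, -10, 0, 0, 0],
    [255, 8, 0, -15, 0, 0, 0],
    [255, 7, 0, -20, 0, 0, 0],
    [255, 4, 0, -22, 0, 0, 0],
    [255, 4, 0, -22, 0, 0, 0],
    [255, 4, 0, -22, 0, 0, 0],
    [255, 4, 0, -22, 0, 0, 0],
  ],
)

```text
t: 16.5
tcp_pos: [0.4756, 0.0241, 0.2348]
tool_rot: [0.099, 0.995, 0.0, -0.002]
force: [-0.1, -0.7, -0.1]
finger_gap: -0.002
```

```bash
python3 - <<'E'
from h import *
plan()
w,m=snap('wrist','w8.png'); s,_=snap('side','d8.png'); q,_=snap('scene','s8.png')
x=cv2.resize(w[50:300,150:450],(480,400),interpolation=cv2.INTER_CUBIC)
y=cv2.resize(s[170:262,220:310],(196,200),interpolation=cv2.INTER_CUBIC); z=cv2.resize(q[155:247,195:285],(196,200),interpolation=cv2.INTER_CUBIC)
cv2.imwrite('pics/c8.png',np.hstack([x,np.vstack([y,z])])[...,::-1])
E
```

```text
t 16.5 tcp lane mm [-74.2 -10.1 234.8] F [-0.1 -0.7 -0.1] gap -0.0
```

View pics/c8.png

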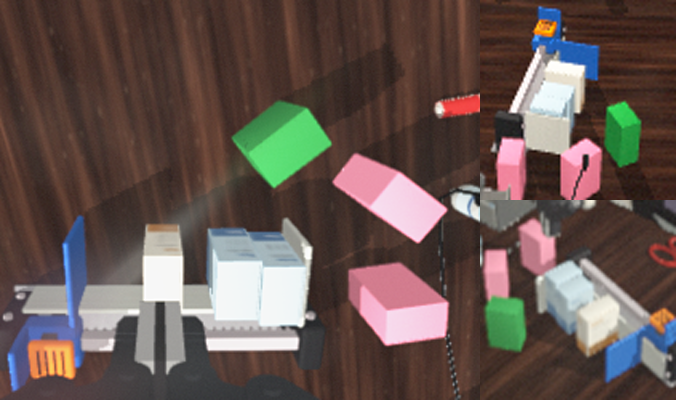

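The carton stands upright in the gap. The crop shows its top corners at (143,251), (183,251), (183,302) and (143,302), with the stop at the end block and the row and look-alikes in place. A quick numeric check comes before sign-off.

```bash
python3 - <<'E'
from h import *
m=manip.camera_model('wrist')
g=lambda u,v:(150+u*.625,50+v*.625)
L=lambda uv,z: [(1000*w2l(q)).round(1).tolist() for q in onz(m,uv,z)]
print('carton top',L([g(143,251),g(183,251),g(183,302),g(143,302)],.078))
print('fence front top expected px crop',[((proj(m,l2w(.036,y,.05))[0]-[150,50])/.625).round(0).tolist() for y in (-.1,.02)])
print('pad',L([g(51,358)],.087),'row b near top corner',L([g(211,265)],.08))
print(manip.sign_off())
E
```

```text
carton top [[-26.2, -22.8, 78.0], [-26.3, 7.2, 78.0], [16.5, 7.9, 78.0], [16.5, -23.3, 78.0]]
fence front top expected px crop [[54.0, 307.0], [195.0, 307.0]]
pad [[62.0, -97.0, 87.0]] row b near top corner [[-15.7, 28.4, 80.0]]
the job is handed in; nothing more can be done
None
```

The blue stop is all the way back, the white-and-orange carton is loaded against the back fence, and the job is handed in at about 16.6 s.

**What I did**
- **Stop:** I pressed the orange release to its bottom (about 12–15 N) and pushed the stop back until it blocked at about 14 N. Then I lifted straight up so as not to drag it forward.
- **Carton:** With the fingers shut, I slid the carton straight in from behind until it met the fence at about 6 N, and backed off.

**Last checks**
- **Stop position:** The pad's centre measures at lane y ≈ −97 mm. I expected −98.5 mm fully back, and the difference is within picture accuracy.
- **Carton position:** It stands upright. The near end is at lane x ≈ −26 mm (−24 expected) and square to within a fraction of a millimetre across its width.
- **Other things:** The row and the green and pink look-alikes look undisturbed in the last pictures. The final crops did not cover everything else on the worktop, such as the vials by the far edge and the scale, but the arm never worked near them.

**What disagreed**
- **Fingertips:** They reached about 25–30 mm less far than the reported TCP, so I found the pad by force.
- **Far end of the carton:** In the last wrist picture its far top edge measured at lane x ≈ 16 mm instead of 36. I put this down to the fingers being in front of it. That the end is on the fence rests on the contact force and the near-end position, not on seeing it.

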